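# Wedge the sample stage off its rests and hold it there

### The job

The tilting sample stage lies with its free edge on two rest pads; take the tapered wedge (not the flat or the stepped shim block) by its upright grip, keep it flat on the bench and push its thin end squarely under the middle of the free edge until the plate just lifts off both pads, with a gap of about 3 mm. Lift the plate with the wedge only, gently: do not touch it with the gripper, do not raise it more than about 5 mm, leave the dish on it and everything else on the bench where it is. Finish while still gripping the wedge in place under the plate, flat on the bench: do not let go.

Things in the scene. Friction and masses are not known exactly. Their poses are not given: they have to be found in the camera images.
- stage_base: fixed base. Origin on the bench under the middle of the plate's free edge; +x points into the stage (push direction), y along the edge. Black plate x 0 to 183, y +-90 mm, 10 thick, underside 12 mm up at rest. Two aluminium rest pads 24 x 24 mm at x 16, y +-78; between them, to x = 160 mm, the space under the plate is open to the bench. Hinge at x = 190, 17 mm up, parallel to y
- stage_plate (a joint): tilt of the hinged plate, rad: 0 lying on the rest pads, growing as the free edge rises; the free edge is 190 mm from the hinge, so 3 mm of lift is 0.0158 rad. The plate weighs about 0.8 kg and falls back if not carried; it is free of springs
- stage_lip (a point): middle of the plate's free edge, at its underside; moves with the plate, 12 mm above the bench at rest
- wedge_grip (a point): centre of the tapered wedge's upright dark steel grip, 30 long (x), 30 wide (y), 50 mm tall; 25 mm above the underside. +x points from the grip to the thin end, z up. From 15 mm ahead of this point a ramp 70 mm long, 30 wide falls evenly from 20 mm high to 3 mm at the thin end, 85 mm ahead of this point. 0.2 kg, lies flat on the bench
- wedge_tip (a point): middle of the wedge's thin end, at its underside: 85 mm ahead (+x) of and 25 mm below the grip centre. The ramp reaches the plate's 12 mm rest height 37 mm behind the tip, so 3 mm of lift needs the tip about 49 mm beyond the plate's edge
- flat_shim_grip (a point): centre of the same kind of grip, half-way up (25 mm), of the flat shim block: its foot is an even 8 mm thick. Bystander. Its +x axis points from the upright grip along the block towards the other end, z is up.
- step_shim_grip (a point): centre of the same kind of grip, half-way up (25 mm), of the stepped shim block: foot 22 mm high next to the grip, then a step down to 8 mm. Bystander. Its +x axis points from the upright grip along the block towards the other end, z is up.
- dish: covered glass dish, 56 mm across, 15 mm high, standing on the plate; origin at its underside. Bystander, stays where it is
- slide_box: closed grey slide box, 90 x 32 x 28 mm, origin under its centre. Bystander
- tip_rack: white rack of pipette tips, 120 x 85 x 52 mm, origin under its centre. Bystander
- beaker: glass beaker, 70 mm across, 85 mm high, origin under its centre. Bystander
- reagent: squat amber jar, 60 mm across, 85 mm high, origin under its centre. Bystander
- forceps_tray: flat steel instrument tray, 55 x 160 x 12 mm, origin under its centre. Bystander
There are look-alikes about, which are no part of the job. Leave any blue look-alike of the part that bears wedge_grip alone.

How it is judged (in metres and radians):
On the way:
1. the gripped wedge's thin end is under the middle of the free edge while the plate still lies on its pads (x of wedge_tip in the frame of stage_base above 0.003 m and y of wedge_tip in the frame of stage_base between -0.04 and 0.04 m and value of joint stage_plate below 0.004 rad and contact force between the fingers and wedge above 1 N), for 0.1 s.
At the end, for the whole second after the job is handed in: Plate still, 1.1 to 5.5 mm off its pads at the free edge, on the wedge only; wedge gripped, flat on the bench (3.5 mm, 0.06 rad), tip 20 mm or more under the plate, within 40 mm of the middle, straight within 0.2 rad; dish within 20 mm of its start (value of joint stage_plate between 0.006 and 0.029 rad and velocity of joint stage_plate between -0.02 and 0.02 rad/s and contact force between wedge and stage_plate above 0.5 N and contact force between the fingers and wedge above 1 N and contact force between each of the arm, the fingers and stage_plate below 0.3 N and x of wedge_tip in the frame of stage_base above 0.02 m and y of wedge_tip in the frame of stage_base between -0.04 and 0.04 m and angle between the x axis of wedge_grip and the x axis of stage_base, either way round below 0.2 rad and angle between wedge_grip's own z axis and vertical below 0.06 rad and height (world z) of wedge_grip below 0.0285 m and height (world z) of wedge_tip below 0.0035 m and linear speed of wedge below 0.01 m/s and distance of dish from where it was at the start of the episode below 0.02 m); the arm keeps its last pose, push and grip.
It fails at once if the plate is raised much too far (over 7.5 mm at the free edge) (value of joint stage_plate above 0.0395 rad).
It fails at once if the gripper or arm pushes on the plate (contact force between any of the fingers, the arm and stage_plate above 3 N).
It fails at once if the dish is shifted by over 20 mm (distance of dish from where it was at the start of the episode above 0.02 m).
It fails at once if a bystander is shifted by over 20 mm (shim blocks 25 mm) (distance of any of flat_shim_grip, step_shim_grip from where it was at the start of the episode above 0.025 m or distance of any of slide_box, tip_rack, beaker, reagent, forceps_tray from where it was at the start of the episode above 0.02 m).
It also fails if it takes over 42 s, if anything falls off the work surface, if the arm or the gripper's body presses on something with over 40 N, if the wrist force passes 120 N, or if a joint passes its speed limit or range.

### The arm

A 6-joint arm with a two-finger parallel gripper is mounted at the origin on the work surface. World frame = base frame: x ahead of the robot, y to its left, z up, the work surface at z = 0. Lengths are in m, angles in degrees, forces in N, time in s.
With the tool pointing down it reaches from about 0.3 to 0.75 m from the base axis. Payload 8.5 kg.
Tool frame: the origin (TCP) lies between the finger pads; the fingertips stand 14 mm ahead of it and the grasp point (between the pads) lies 5 mm behind it; x points along the fingers, z is the direction in which the jaws open and shut, and the axes are right-handed (so a half turn about x gives the same grasp; the last joint's range is limited). The gripper opens to 85 mm and grips with 20 to 120 N. Pads are 22 mm wide; open, the fingers measure 114 mm over their backs; the gripper's body (76 mm by 85 mm) begins 54 mm behind the grasp point. The pads swing forward as they close: fully open they stand 13 mm farther back than shut.
Start: joints at [60.544, 21.807, 74.336, -0, 83.858, -12.336], TCP at [0.162, 0.526, 0.245] pointing down, gripper open.
Joint ranges: [-178.18, 178.18], [-50.72, 133.34], [12.68, 142.11], [-81.47, 261.47], [9.98, 163.14], [-165.26, 165.26]. Speed limits (degrees/s): [136.94, 136.94, 180, 180, 180, 180].

### API

Orientations are given as a 3x3 rotation matrix whose columns are the frame's x, y, z axes.
In Python, from rig import env gives the robot as it stands.
- The arm moves only by the shell command python3 -m jog 'ROWS' [FORCE]. ROWS is JSON, a list of rows, each a list of 5 numbers: the opening, from -1 (shut) to 1 (fully open), so that 0 is half open, then the shift along the tool's x, y, z in m, then the turn about the tool's x in rad. In form: [[claw, dx, dy, dz, yaw], ...]. A call has 1 to 20 rows; each row is the pose to reach, as a shift and turn from the pose commanded when the call began, along the tool's axes at that moment; what a row does not reach only later rows make up. A row lasts 1/10 s, in which the tool goes at most 50 mm and 8.59 degrees, less where a joint would pass 70% of its speed; a pose out of reach is approached as far as the arm can. A call with a gripper value outside its range is refused whole. The fingers move at their own pace and stop on an object; FORCE is the grip in N (left out, the last holds). Time passes only in rows, so rows that repeat a pose let the fingers close. It gives the time, the measured TCP pose, the force and the opening at its end, in the units of the state.
- env.observe(): the state, without advancing time (a new reading comes with each control period).
- env.get_image(name): name is "scene" or "top" or "wrist"; returns the picture (480x640x3 uint8, red, green, blue); there is no depth.
- env.camera_model(name): a dict with "fx", "fy", "cx", "cy" (pixels), "origin" and "orientation" of the camera in the world. Camera axes: x right, y up, looking along -z (the intrinsics and any distortion apply to the point x, -y, -z); pixel columns grow to the right and rows downward; lengths in m; the calibration is good to about 2 mm. A picture is of the moment at which its call begins: read the wrist's pose just before it. camera_model takes no time and is no camera call; for the wrist camera it gives the pose at the moment of the call.
- env.close_job(): hands the job in, once; it reports no verdict.
The state is a dict: "time_s": time; "q": joint angles; "qvel": joint speeds; "joint_efforts": joint torques, N m; "position": TCP position; "tool_rot": TCP orientation; "ft_force": force on the tool from outside, world axes, zero at the start; "wrist_torque": the same for the moment, N m; "grip_width": finger opening in m.
Only numpy, scipy, OpenCV 4.12 (cv2) and the standard library are available. Lean on these libraries where they do the work, as an engineer would, in place of code of your own. Each camera call takes 0.05 s, during which the arm holds its last target.

## Working session

There is one attempt and no reset: what is moved stays moved. The work goes in short steps, Python scripts to look and compute and a shell command to move; the robot and the scene stay as the last step left them, time stands still between calls to the robot, and variables do not carry over. Pictures are saved under pics/ and viewed, and the job is handed in when it is done.

```bash
mkdir -p pics; ls; python3 - <<'E'
from rig import env
import cv2
o=env.observe();print(o)
for n in("top","scene"):
    print(n,env.camera_model(n))
    cv2.imwrite(f"pics/{n}0.png",env.get_image(n)[:,:,::-1])
E
```

```text
pics
{'time_s': 0.0, 'q': array([ 6.05446202e+01,  2.18413312e+01,  7.43842210e+01, -6.98248087e-04,
        8.38577487e+01, -1.23350068e+01]), 'qvel': array([ 0.00381864, -0.00483823, -0.02864191,  0.01829201, -0.05576651,
        0.09865532]), 'joint_efforts': array([-1.75468638e-03, -4.48465061e+01, -2.31279802e+01, -2.93639732e-04,
        4.72647487e-03,  1.75727985e-05]), 'position': array([0.16177238, 0.52539067, 0.2447117 ]), 'tool_rot': array([[-7.04386380e-04, -9.55688682e-01,  2.94378408e-01],
       [-1.27190441e-03,  2.94379099e-01,  9.55687882e-01],
       [-9.99998943e-01,  2.98752334e-04, -1.42290127e-03]]), 'ft_force': array([-0.80688204,  0.41827327,  0.0443761 ]), 'wrist_torque': array([-0.00873241,  0.0156422 , -0.01784812]), 'grip_width': 0.08537715729327479}
top {'fx': 514.5475052667948, 'fy': 514.5475052667948, 'cx': 320.61814806661874, 'cy': 240.57579322335854, 'origin': array([ 0.42466174, -0.00409056,  1.30996476]), 'orientation': array([[-1.42034143e-02,  9.95603708e-01, -9.25825062e-02],
       [-9.99896838e-01, -1.43404446e-02, -8.14957550e-04],
       [-2.13904906e-03,  9.25613801e-02,  9.95704683e-01]])}
scene {'fx': 485.2816949546866, 'fy': 485.2816949546866, 'cx': 321.921954925954, 'cy': 236.42232004380398, 'origin': array([ 0.96775209, -0.7749349 ,  1.00500893]), 'orientation': array([[ 0.86862719, -0.36875453,  0.33091828],
       [ 0.49546186,  0.64366278, -0.58328019],
       [ 0.00208743,  0.67061041,  0.74180679]])}
```

View pics/top0.png

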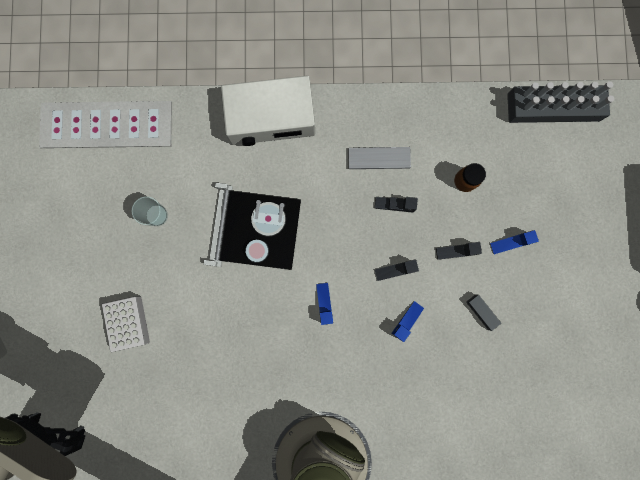

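View pics/scene0.png

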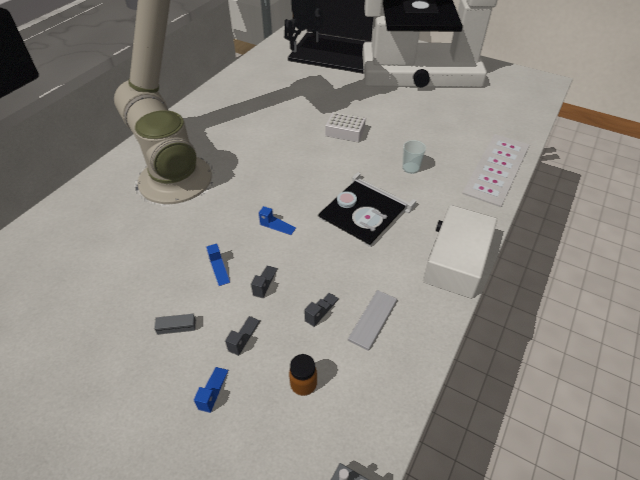

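```bash
python3 - <<'E'
import cv2,numpy as np
t=cv2.imread("pics/top0.png");s=cv2.imread("pics/scene0.png")
a=cv2.resize(t[185:290,360:500],(800,600),interpolation=cv2.INTER_CUBIC)
b=cv2.resize(s[255:363,210:354],(800,600),interpolation=cv2.INTER_CUBIC)
f=lambda x:np.clip(x.astype(float)*1.8,0,255).astype(np.uint8)
cv2.imwrite("pics/c1.png",f(a));cv2.imwrite("pics/c2.png",f(b))
E
```

```text
(no output)
```

View pics/c1.png

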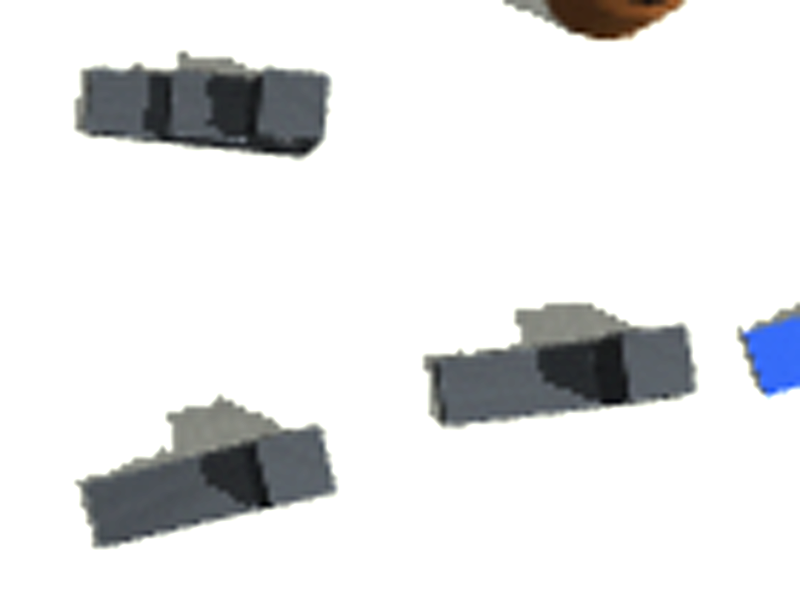

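View pics/c2.png

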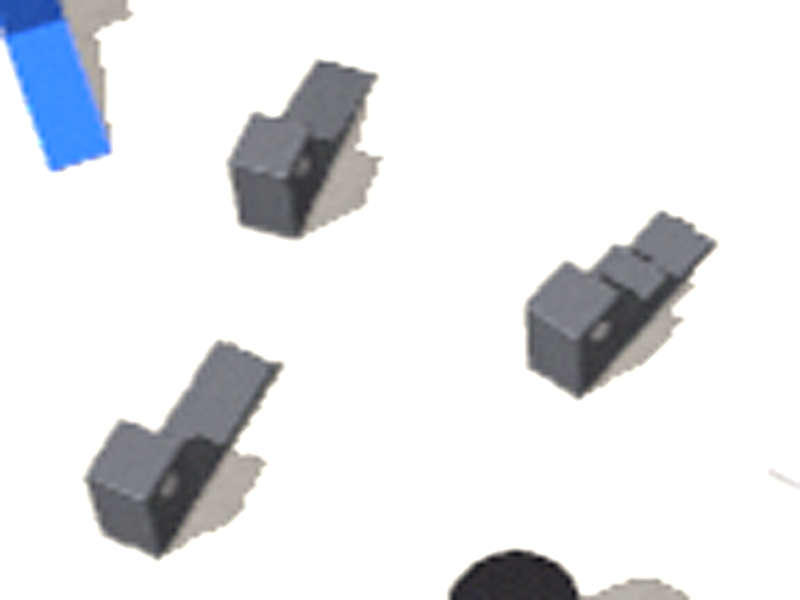

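Candidates for the wedge, by top-view pixel:
- dark (396,269), dark (458,250) and dark (396,204). The last has a visible step, so it's the stepped shim.
- blue look-alikes at (324,303), (408,321) and (514,242), all ruled out by colour.
- grey slide box at (484,311).

(458,250) shows a thick end face, which suggests the flat shim. (396,269) shows none, so it's probably the wedge. I'll measure both and then check with the wrist camera.

```bash
cat > h.py <<'E'
import numpy as np,cv2
from rig import env
def ray(cm,uv,z):
    u,v=uv; d=np.array([(u-cm["cx"])/cm["fx"],-(v-cm["cy"])/cm["fy"],-1.]); d=cm["orientation"]@d
    o=cm["origin"]; return o+d*(z-o[2])/d[2]
def proj(cm,P):
    p=cm["orientation"].T@(np.array(P)-cm["origin"]); return cm["cx"]+cm["fx"]*p[0]/-p[2], cm["cy"]-cm["fy"]*p[1]/-p[2]
E
python3 - <<'E'
from h import *
t=cv2.imread("pics/top0.png");cm=env.camera_model("top")
hsv=cv2.cvtColor(t,cv2.COLOR_BGR2HSV)
m=((hsv[...,2]<80)).astype(np.uint8)
n,l,st,c=cv2.connectedComponentsWithStats(m)
for i in range(1,n):
    if st[i,4]>300: print(i,st[i],c[i].round(1))
for p in [(396,269),(458,250),(396,204)]:
    i=l[p[1],p[0]]
    if i==0: print("none",p);continue
    r=cv2.minAreaRect(np.argwhere(l==i)[:,::-1].astype(np.float32)); print(p,r)
# plate quad at z=.022
i=l[230,240]
cnt=max(cv2.findContours((l==i).astype(np.uint8),0,1)[0],key=cv2.contourArea)
q=cv2.approxPolyDP(cv2.convexHull(cnt),4,True)[:,0]
for p in q: print(p,ray(cm,p,.022).round(4))
E
python3 - <<'E'
import cv2
t=cv2.imread("pics/top0.png")
cv2.imwrite("pics/c3.png",cv2.resize(t[170:285,195:320],(652,600),interpolation=cv2.INTER_NEAREST))
E
```

```text
1 [622   0  18  65 598] [633.6  22. ]
2 [ 490   83  120   40 3275] [549.7 103.7]
3 [208  87  24  58 688] [216.9 114.6]
9 [435 162  51  30 922] [462.8 175.6]
10 [ 624  165   16  107 1286] [633.2 211.8]
15 [ 219  190   82   80 3869] [258.  230.2]
19 [374 195  43  17 567] [395.9 203.3]
32 [435 239  46  20 631] [458.1 249.2]
38 [374 255  44  26 624] [396.2 267.9]
51 [    0   311   176   169 12769] [ 57.1 413.2]
56 [ 235  400  130   80 6819] [293.1 445.8]
(396, 269) ((394.99505615234375, 265.8540954589844), (19.754642486572266, 42.773094177246094), 76.75948333740234)
(458, 250) ((457.5136413574219, 247.61602783203125), (17.701448440551758, 45.042301177978516), 83.2901611328125)
(396, 204) ((395.25, 202.74998474121094), (42.40571212768555, 14.687395095825195), 6.34019136428833)
[229 190] [0.6767 0.2276 0.022 ]
[300 200] [0.6484 0.0477 0.022 ]
[291 269] [0.4741 0.0721 0.022 ]
[219 259] [0.5017 0.2523 0.022 ]
```

View pics/c3.png

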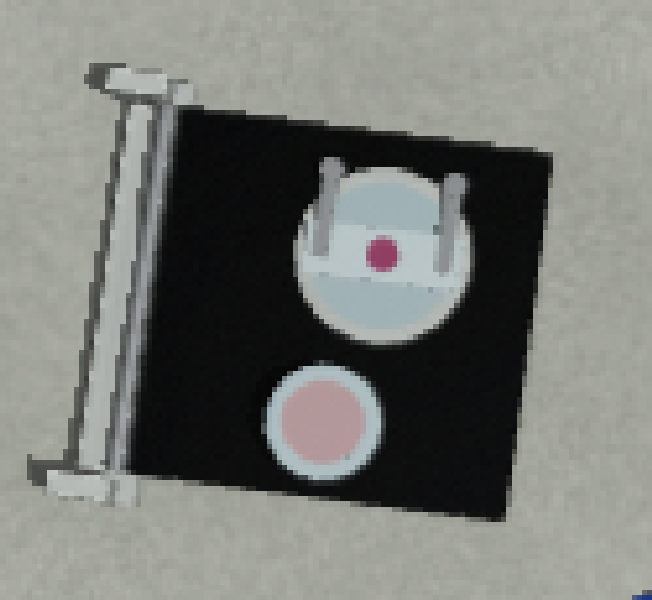

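```bash
python3 - <<'E'
from h import *
cm=env.camera_model("top")
for uv in [(412.1,266),(450+24.5,248.5)]: print(ray(cm,uv,.05).round(4))
print("tipA corners",ray(cm,(374.2,269),.003),ray(cm,(377,280.3),.003))
o=env.observe();R=o["tool_rot"];p=o["position"]
g=ray(cm,(412.1,266),.05);d=np.array([g[0],g[1],.22])-p;print("tool shift",R.T@d)
E
```

```text
[ 0.4761 -0.226   0.05  ]
[ 0.5168 -0.3804  0.05  ]
tipA corners [ 0.47180083 -0.13793613  0.003     ] [ 0.44311581 -0.14434248  0.003     ]
tool shift [ 0.02543143 -0.5215733  -0.6256011 ]
```

```bash
python3 -m jog '[[1,0.02,-0.52,-0.62,1.05],[1,0.02,-0.52,-0.62,1.05],[1,0.02,-0.52,-0.62,1.05],[1,0.02,-0.52,-0.62,1.05],[1,0.02,-0.52,-0.62,1.05],[1,0.02,-0.52,-0.62,1.05],[1,0.02,-0.52,-0.62,1.05],[1,0.02,-0.52,-0.62,1.05],[1,0.02,-0.52,-0.62,1.05],[1,0.02,-0.52,-0.62,1.05],[1,0.02,-0.52,-0.62,1.05],[1,0.02,-0.52,-0.62,1.05],[1,0.02,-0.52,-0.62,1.05],[1,0.02,-0.52,-0.62,1.05],[1,0.02,-0.52,-0.62,1.05],[1,0.02,-0.52,-0.62,1.05],[1,0.02,-0.52,-0.62,1.05],[1,0.02,-0.52,-0.62,1.05]]' 40
python3 - <<'E'
from h import *
o=env.observe();print(o["time_s"],o["position"],o["tool_rot"].round(3),o["q"].round(1))
cm=env.camera_model("wrist");print(cm)
cv2.imwrite("pics/w1.png",env.get_image("wrist")[:,:,::-1])
E
```

```text
time_s: 1.9
position: [0.4763, -0.2211, 0.2244]
tool_rot: [[-0.001, -0.218, 0.976], [0.001, 0.976, 0.218], [-1.0, 0.001, -0.001]]
ft_force: [0.4, 0.2, 0.7]
grip_width: 0.0853
1.9 [ 0.47633894 -0.22108154  0.22440625] [[-0.001 -0.218  0.976]
 [ 0.001  0.976  0.218]
 [-1.     0.001 -0.001]] [-37.8  20.3  80.3   0.   79.5 -50.4]
{'fx': 391.8718618235961, 'fy': 391.8718618235961, 'cx': 311.4923511778065, 'cy': 232.09301252994038, 'origin': array([ 0.45916463, -0.14497937,  0.3530068 ]), 'orientation': array([[ 9.75778052e-01, -2.08621730e-01, -6.58343896e-02],
       [ 2.18761532e-01,  9.29486019e-01,  2.96983388e-01],
       [-7.65043357e-04, -3.04191904e-01,  9.52610466e-01]])}
```

View pics/w1.png

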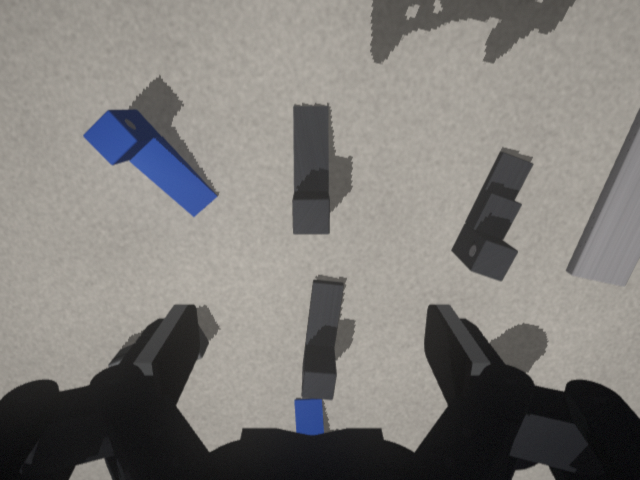

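```bash
python3 - <<'E'
from h import *
cm=env.camera_model("wrist")
for P in [(0.476,-.226,.05),(.4575,-.141,.003),(.5168,-.3804,.05)]: print(proj(cm,P))
im=cv2.imread("pics/w1.png")
cv2.imwrite("pics/c4.png",np.clip(2.*np.hstack([cv2.resize(im[90:250,270:370],(375,600),interpolation=2),cv2.resize(im[260:420,270:370],(375,600),interpolation=2)]),0,255).astype(np.uint8))
E
```

```text
(np.float64(310.1814892164681), np.float64(217.0506962222154))
(np.float64(311.06246802100407), np.float64(103.51409774250172))
(np.float64(316.64480207017976), np.float64(383.1346201998409))
```

View pics/c4.png

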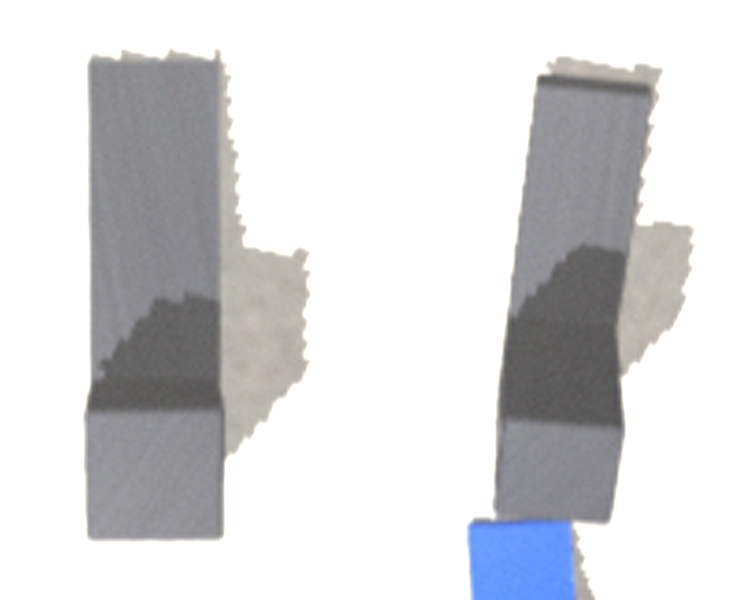

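```bash
python3 - <<'E'
from h import *
cm=env.camera_model("wrist")
for n,a,b in [("A",(311,198.8),(311,192.1)),("B",(320,373.3),(320,345.3))]:
    P=ray(cm,a,.05); d=np.array([-.21,.978])
    zs=np.linspace(0,.05,501); s=[(ray(cm,b,z)-P)[:2]@d for z in zs]
    print(n,"foot height at grip",zs[np.argmin(np.abs(s))])
cor=[(270+x/3.75,90+y/3.75) for x,y in [(88,408),(221,408),(222,539),(89,539)]]
Q=np.array([ray(cm,c,.05) for c in cor]);print(Q.round(4),Q.mean(0))
T=np.array([ray(cm,(270+x/3.75,90+60/3.75),.003) for x in(90,220)]);print(T,T.mean(0))
g=Q.mean(0);h=T.mean(0)-g;print(np.hypot(*h[:2]),np.degrees(np.arctan2(h[1],h[0])))
o=env.observe();print("shift",o["tool_rot"].T@(np.array([g[0],g[1],.025])-o["position"]))
E
```

```text
A foot height at grip 0.0244
B foot height at grip 0.0056
[[ 0.4598 -0.2143  0.05  ]
 [ 0.4872 -0.2081  0.05  ]
 [ 0.4942 -0.2363  0.05  ]
 [ 0.466  -0.2427  0.05  ]] [ 0.47680447 -0.22535884  0.05      ]
[[ 0.44377493 -0.14615677  0.003     ]
 [ 0.47255747 -0.13966457  0.003     ]] [ 0.4581662  -0.14291067  0.003     ]
0.08452860820543413 102.73819990024582
shift [ 0.19973772 -0.00599944 -0.00027903]
```

Foot height next to the grip comes out at 24 mm for A and 6 mm for B, so A at top pixel (396,269) is the wedge and B is the flat shim. I'll descend on A.

```bash
python3 -m jog '[[1,0.05,-0.006,0,0],[1,0.09,-0.006,0,0],[1,0.13,-0.006,0,0],[1,0.16,-0.006,0,0],[1,0.18,-0.006,0,0],[1,0.19,-0.006,0,0],[1,0.197,-0.006,0,0],[1,0.197,-0.006,0,0],[1,0.197,-0.006,0,0]]' 40
python3 -m jog '[[-0.2,0,0,0,0],[-0.4,0,0,0,0],[-0.6,0,0,0,0],[-0.8,0,0,0,0],[-0.8,0,0,0,0],[-0.8,0,0,0,0],[-0.8,0,0,0,0],[-0.8,0,0,0,0],[-0.8,0,0,0,0],[-0.8,0,0,0,0]]' 40
python3 - <<'E'
from h import *
o=env.observe();print(o["q"].round(1),o["grip_width"])
cv2.imwrite("pics/w2.png",env.get_image("wrist")[:,:,::-1])
E
```

```text
time_s: 2.85
position: [0.478, -0.2259, 0.0293]
tool_rot: [[0.001, -0.22, 0.975], [-0.001, 0.975, 0.22], [-1.0, -0.001, 0.001]]
ft_force: [-0.8, -1.0, -0.9]
grip_width: 0.085
time_s: 3.85
position: [0.4778, -0.226, 0.0286]
tool_rot: [[0.0, -0.22, 0.975], [-0.0, 0.975, 0.22], [-1.0, -0.0, 0.0]]
ft_force: [-2.0, 0.3, 5.3]
grip_width: 0.0295
[-38.2  34.7  94.   -0.   51.3 -50.9] 0.029536053146563414
```

View pics/w2.png

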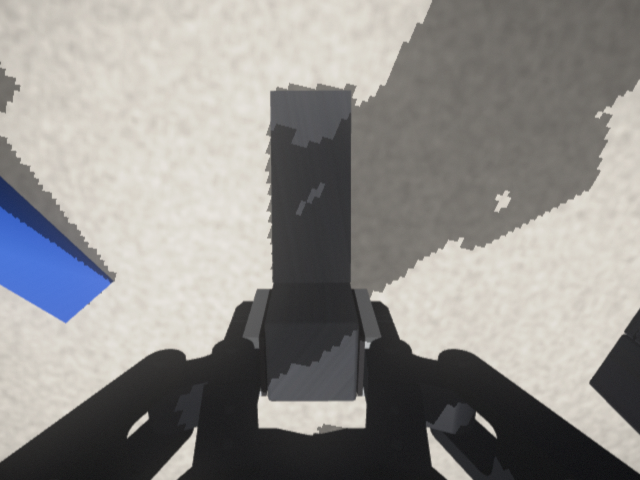

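```bash
cat > plan.py <<'E'
from h import *
def free_edge():
    pass
E
python3 - <<'E'
from h import *
t=cv2.imread("pics/top0.png");cm=env.camera_model("top")
m=(t.max(2)<35).astype(np.uint8)
def fit(pts,z):
    P=np.array([ray(cm,p,z)[:2] for p in pts]); vx,vy,x,y=cv2.fitLine(P.astype(np.float32),cv2.DIST_HUBER,0,.01,.01).ravel()
    return np.array([x,y]),np.array([vx,vy])
free=[(np.where(m[r,200:320])[0].max()+200+.5,r) for r in range(206,264)]
c,d=fit(free,.022);d*=np.sign(d[0]);print(c,d)
top=[(k,np.where(m[150:300,k])[0].min()+150-.5) for k in range(234,296)]
bot=[(k,np.where(m[150:300,k])[0].max()+150+.5) for k in range(226,286)]
def inter(a,b):
    s=np.linalg.solve(np.array([a[1],-b[1]]).T,b[0]-a[0]);return a[0]+s[0]*a[1]
A=fit(top,.022);B=fit(bot,.022);print(A,B)
p1=inter((c,d),A);p2=inter((c,d),B);M=(p1+p2)/2
n=np.array([-d[1],d[0]]);print("mid",M,"len",np.linalg.norm(p1-p2),"push dir",n,np.degrees(np.arctan2(n[1],n[0])), [np.degrees(np.arctan2(*(X[1]*np.sign(X[1][1]))[::-1])) for X in(A,B)])
w=env.camera_model("wrist");o=env.observe();R=o["tool_rot"];p=o["position"]
T=np.array([ray(w,(x,90),.003) for x in(271,351)]);tip=T.mean(0);print("tip",T,tip,"tool frame",R.T@(tip-p), "width",np.linalg.norm(T[0]-T[1]))
E
```

```text
[0.5608128  0.05985442] [ 0.989788   -0.14254716]
(array([0.6627993 , 0.13760172], dtype=float32), array([0.13899815, 0.99029267], dtype=float32)) (array([0.48670107, 0.16086185], dtype=float32), array([0.14093594, 0.9900187 ], dtype=float32))
mid [0.56209093 0.05967034] len 0.17779803 push dir [0.14254716 0.989788  ] 81.804726 [np.float32(82.01012), np.float32(81.89799)]
tip [[ 0.44443004 -0.14745201  0.003     ]
 [ 0.47329777 -0.14092201  0.003     ]] [ 0.4588639  -0.14418701  0.003     ] tool frame [ 0.02562748  0.08398876 -0.00042671] width 0.029597066553507252
```

```bash
python3 -m jog '[[-0.8,0,0.01,0.007,0.03],[-0.8,0,0.025,0.017,0.06],[-0.8,0,0.04,0.027,0.1],[-0.8,0,0.055,0.037,0.14],[-0.8,0,0.07,0.048,0.18],[-0.8,0,0.085,0.058,0.22],[-0.8,0,0.1,0.068,0.26],[-0.8,0,0.115,0.078,0.29],[-0.8,0,0.13,0.088,0.32],[-0.8,0,0.14,0.096,0.34],[-0.8,0,0.15,0.102,0.36],[-0.8,0,0.1535,0.1043,0.363],[-0.8,0,0.1535,0.1043,0.363],[-0.8,0,0.1535,0.1043,0.363]]' 40
python3 - <<'E'
from h import *
o=env.observe();R=o["tool_rot"];print(o["grip_width"],o["wrist_torque"])
w=env.camera_model("wrist")
cv2.imwrite("pics/w3.png",env.get_image("wrist")[:,:,::-1])
cv2.imwrite("pics/s3.png",env.get_image("scene")[:,:,::-1])
M=np.array([.5621,.0597,.012]);n=np.array([.1413,.99,0])
tip=o["position"]+R@np.array([.0256,.084,0]);print("tip in stage",(tip-M)@n,(tip-M)@np.array([-n[1],n[0],0]),np.degrees(np.arctan2(R[1,1],R[0,1])))
for P in [M,M+.09*np.array([-n[1],n[0],0]),M-.09*np.array([-n[1],n[0],0])]: print(proj(w,P),proj(w,P+[0,0,.01]))
E
```

```text
time_s: 5.3
position: [0.5461, -0.0527, 0.0286]
tool_rot: [[0.002, 0.14, 0.99], [0.001, 0.99, -0.14], [-1.0, 0.001, 0.001]]
ft_force: [1.9, 3.6, 5.1]
grip_width: 0.0297
0.029739446469871176 [ 0.60129099 -0.26770256 -0.02153643]
tip in stage -0.029482873242359372 -1.7314933000583405e-05 81.93537346035036
(np.float64(312.220089487013), np.float64(-7.803653053729988)) (np.float64(312.32737095676157), np.float64(-17.06018878992859))
(np.float64(35.307361506791835), np.float64(-8.373229554193557)) (np.float64(13.031045640452874), np.float64(-17.6887659286339))
(np.float64(588.4172593813385), np.float64(-7.2355483710243504)) (np.float64(610.7879559820105), np.float64(-16.43336685901039))
```

View pics/w3.png

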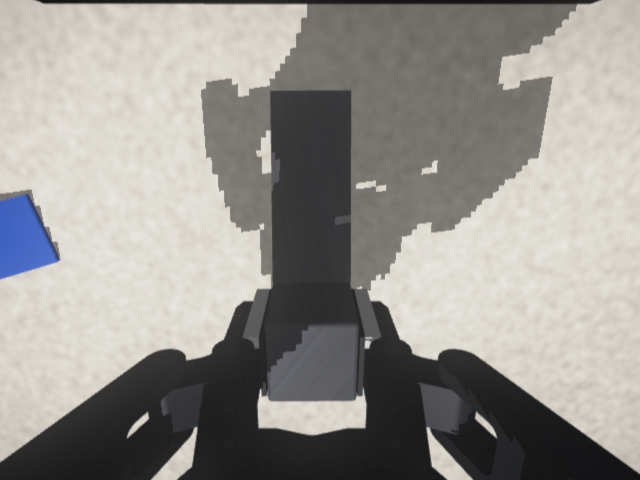

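View pics/s3.png

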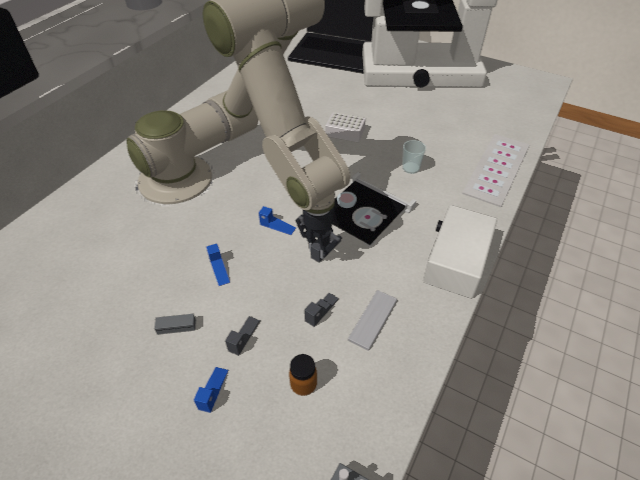

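```bash
python3 -m jog '[[-0.8,0,0.005,0,0],[-0.8,0,0.011,0,0],[-0.8,0,0.016,0,0],[-0.8,0,0.02,0,0],[-0.8,0,0.02,0,0],[-0.8,0,0.02,0,0]]' 40
python3 - <<'E'
from h import *
o=env.observe();R=o["tool_rot"];p=o["position"]
w=env.camera_model("wrist")
im=env.get_image("wrist")
cv2.imwrite("pics/w4.png",im[:,:,::-1])
for col in (60,120,180,240,420,500,580): print(col,im[:60,col].max(1)[::2].tolist())
M=np.array([.5621,.0597,.012])
print(proj(w,M))
E
```

```text
time_s: 6.0
position: [0.5488, -0.0333, 0.0286]
tool_rot: [[0.001, 0.14, 0.99], [-0.0, 0.99, -0.14], [-1.0, 0.0, 0.001]]
ft_force: [0.6, 0.7, 6.0]
grip_width: 0.0293
60 [22, 20, 20, 22, 22, 20, 25, 24, 22, 22, 22, 24, 26, 24, 23, 24, 27, 24, 25, 28, 23, 29, 29, 29, 29, 28, 30, 31, 31, 33]
120 [20, 22, 23, 22, 19, 25, 22, 22, 22, 19, 26, 26, 23, 22, 23, 27, 25, 26, 28, 31, 27, 29, 32, 30, 32, 33, 34, 36, 34, 36]
180 [22, 22, 21, 22, 24, 24, 25, 26, 23, 22, 25, 24, 24, 27, 26, 28, 25, 31, 30, 29, 29, 33, 33, 33, 34, 37, 36, 37, 36, 40]
240 [21, 26, 23, 20, 22, 23, 26, 26, 21, 24, 25, 23, 24, 24, 25, 30, 29, 28, 29, 28, 28, 31, 32, 29, 32, 33, 36, 33, 35, 36]
420 [14, 17, 17, 9, 16, 15, 11, 14, 16, 18, 14, 14, 17, 18, 20, 16, 14, 15, 21, 19, 15, 19, 18, 18, 20, 20, 21, 20, 21, 21]
500 [11, 16, 11, 13, 17, 13, 15, 15, 13, 18, 14, 19, 17, 19, 18, 19, 22, 20, 24, 19, 22, 19, 23, 25, 25, 22, 25, 26, 25, 27]
580 [23, 23, 24, 25, 25, 26, 21, 26, 25, 25, 27, 26, 28, 30, 29, 27, 30, 32, 33, 31, 34, 33, 36, 35, 36, 37, 40, 39, 39, 39]
(np.float64(312.3876917946428), np.float64(57.400495756587844))
```

View pics/w4.png

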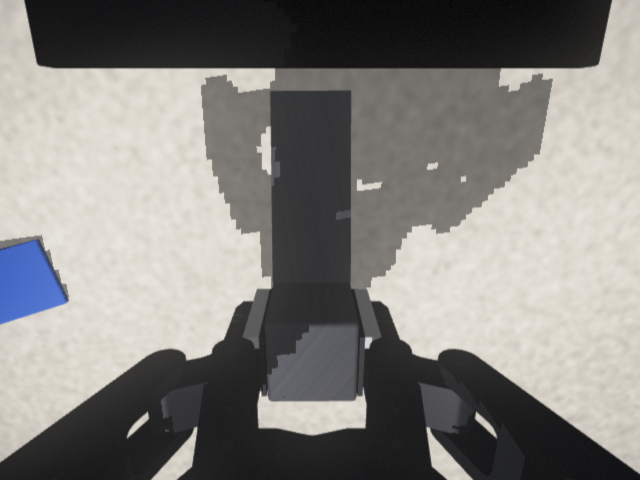

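```bash
python3 - <<'E'
from h import *
o=env.observe();R=o["tool_rot"];p=o["position"]
w=env.camera_model("wrist")
im=cv2.imread("pics/w4.png").max(2)
rows=[(c,next(r for r in range(40,110) if im[r,c]>60)) for c in (70,120,160,200,280,320,400,450,490,530,580)]
print(rows)
tip=R.T@(np.mean([ray(w,(x,90),.003) for x in(271,351)],0)-p);print("tip",tip)
L=R.T@(ray(w,(37,67.5),.012)-p);Q=R.T@(ray(w,(601,67.5),.012)-p);print(L,Q,(L+Q)/2-tip)
E
```

```text
[(70, 68), (120, 67), (160, 67), (200, 67), (280, 68), (320, 68), (400, 68), (450, 68), (490, 68), (530, 68), (580, 67)]
tip [ 0.02564763  0.08387679 -0.00036995]
[ 0.01654314  0.09074441 -0.09422194] [0.0167589  0.09084945 0.09913402] [-0.00899661  0.00692014  0.00282599]
```

```bash
python3 -m jog '[[-0.8,0,0.005,0.0005,0],[-0.8,0,0.01,0.001,0],[-0.8,0,0.015,0.0015,0],[-0.8,0,0.02,0.0015,0],[-0.8,0,0.025,0.0015,0],[-0.8,0,0.03,0.0015,0],[-0.8,0,0.03,0.0015,0],[-0.8,0,0.03,0.0015,0]]' 60
python3 - <<'E'
from h import *
o=env.observe();R=o["tool_rot"];p=o["position"]
w=env.camera_model("wrist")
im=env.get_image("wrist")
cv2.imwrite("pics/w5.png",im[:,:,::-1])
E
```

```text
time_s: 6.85
position: [0.5545, -0.0038, 0.0287]
tool_rot: [[0.001, 0.14, 0.99], [-0.0, 0.99, -0.14], [-1.0, 0.0, 0.001]]
ft_force: [0.5, 0.7, 6.4]
grip_width: 0.0292
```

View pics/w5.png

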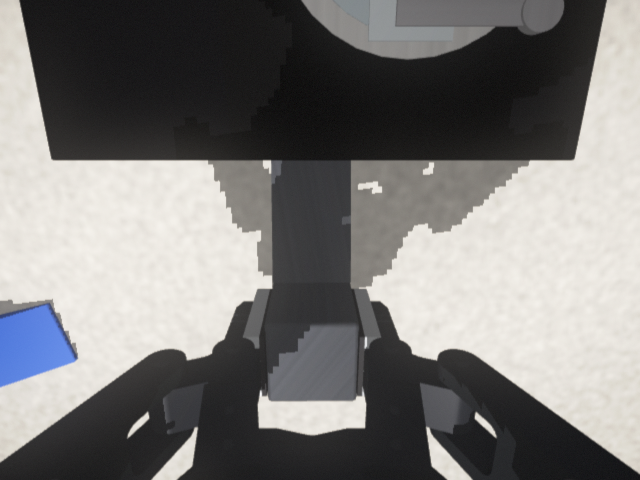

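```bash
python3 - <<'E'
from h import *
o=env.observe();R=o["tool_rot"];p=o["position"]
w=env.camera_model("wrist")
for z in (.022,.012):
    L,Q=[R.T@(ray(w,(u,159.5),z)-p) for u in(51.5,575)];print(z,L,Q,"tip beyond",.084-(L+Q)[1]/2)
im=cv2.imread("pics/w5.png").max(2)
print([(c,im[150:168,c].tolist()) for c in (100,290,330)])
E
```

```text
0.022 [ 0.00657592  0.06078552 -0.0890295 ] [0.00679655 0.06083293 0.09002188] tip beyond 0.02319077795514879
0.012 [ 0.01656766  0.05950538 -0.09559943] [0.0168046  0.0595563  0.09669428] tip beyond 0.02446916142448942
[(100, [49, 50, 51, 51, 52, 50, 53, 52, 54, 76, 171, 229, 234, 234, 234, 234, 233, 231]), (290, [24, 24, 25, 23, 20, 24, 25, 26, 25, 27, 43, 57, 59, 61, 60, 62, 60, 59]), (330, [22, 23, 22, 21, 19, 23, 25, 21, 24, 25, 42, 55, 59, 61, 60, 60, 58, 58])]
```

```bash
python3 -m jog '[[-0.8,0,0.003,0,0],[-0.8,0,0.006,0,0],[-0.8,0,0.009,0,0],[-0.8,0,0.011,0,0],[-0.8,0,0.013,0,0],[-0.8,0,0.015,0,0],[-0.8,0,0.017,0,0],[-0.8,0,0.0185,0,0],[-0.8,0,0.02,0,0],[-0.8,0,0.02,0,0],[-0.8,0,0.02,0,0]]' 60
python3 - <<'E'
from h import *
o=env.observe();R=o["tool_rot"];p=o["position"]
w=env.camera_model("wrist")
im=env.get_image("wrist")
cv2.imwrite("pics/w6.png",im[:,:,::-1])
print(o["ft_force"],o["wrist_torque"])
E
```

```text
time_s: 8.0
position: [0.5573, 0.014, 0.0287]
tool_rot: [[0.001, 0.14, 0.99], [-0.003, 0.99, -0.14], [-1.0, -0.003, 0.001]]
ft_force: [-1.6, -11.6, 5.8]
grip_width: 0.0295
[ -1.62761444 -11.64604741   5.77048533] [-1.55501569  0.22762668  0.06900438]
```

View pics/w6.png

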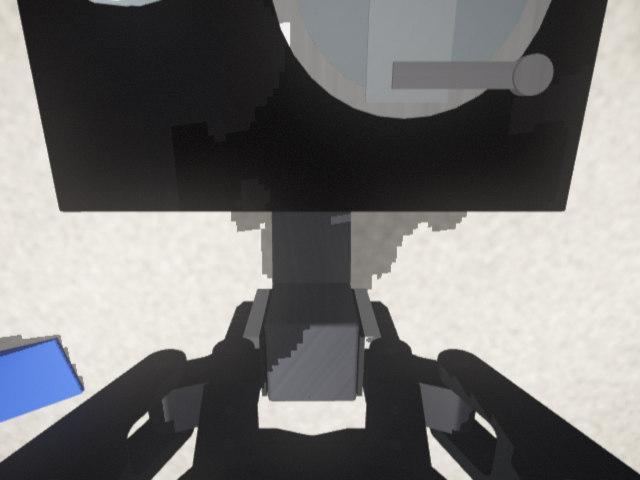

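```bash
python3 -m jog '[[-0.8,0,0.002,0,0],[-0.8,0,0.004,0,0],[-0.8,0,0.006,0,0],[-0.8,0,0.007,0,0],[-0.8,0,0.008,0,0],[-0.8,0,0.008,0,0],[-0.8,0,0.008,0,0],[-0.8,0,0.008,0,0]]' 60
python3 - <<'E'
from h import *
o=env.observe();R=o["tool_rot"];p=o["position"]
print(p,np.degrees(np.arctan2(R[1,1],R[0,1])),"tilt",R[2].round(4))
w=env.camera_model("wrist")
im=env.get_image("wrist")
cv2.imwrite("pics/w7.png",im[:,:,::-1])
cv2.imwrite("pics/s7.png",env.get_image("scene")[:,:,::-1])
cv2.imwrite("pics/t7.png",env.get_image("top")[:,:,::-1])
s=cv2.imread("pics/s7.png")[160:280,290:450];cv2.imwrite("pics/s7c.png",cv2.resize(s,(800,600),interpolation=2))
a=im.max(2);
for c in (100,150,500,540): print(c,next(r for r in range(180,260) if a[r,c]>120))
for r in (235,): print(np.where(a[r-6]<100)[0][[0,-1]])
E
```

```text
time_s: 8.85
position: [0.5584, 0.0219, 0.0287]
tool_rot: [[0.001, 0.141, 0.99], [-0.003, 0.99, -0.141], [-1.0, -0.003, 0.001]]
ft_force: [-2.1, -12.1, 5.3]
grip_width: 0.0295
[0.55843124 0.02188115 0.02869457] 81.91935736968854 tilt [-1.     -0.0029  0.0012]
100 234
150 234
500 234
540 234
[ 60 563]
```

View pics/w7.png

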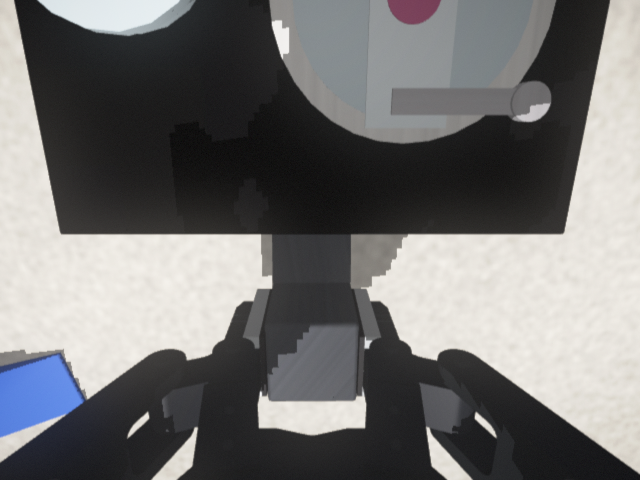

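View pics/s7c.png

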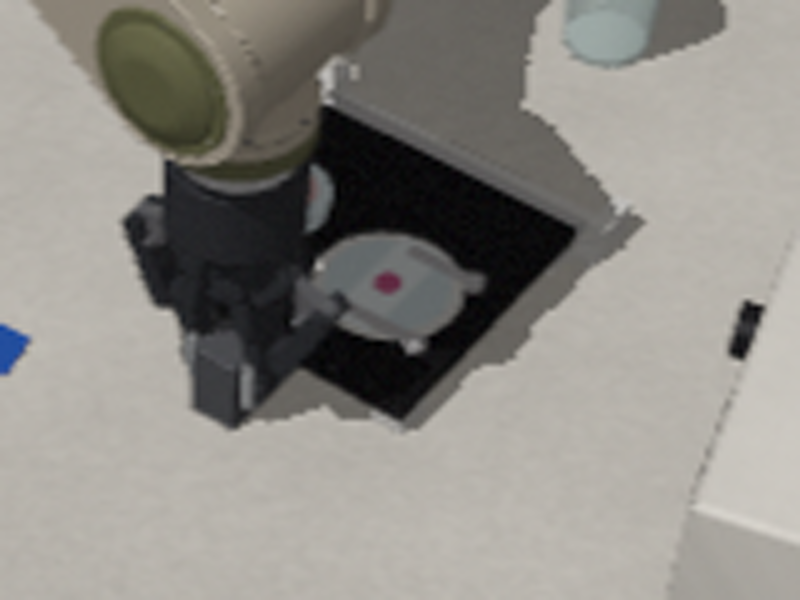

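```bash
python3 - <<'E'
from h import *
o=env.observe();R=o["tool_rot"];p=o["position"]
w=env.camera_model("wrist")
for z in (.022,.025,.028):
    L,Q=[R.T@(ray(w,(u,233.5),z)-p) for u in(60,564)];print(z,(Q-L)[2],"tip beyond",.084-(L+Q)[1]/2)
t=np.array([cv2.imread(f"pics/{n}.png").max(2) for n in("s0","s7","scene0","s3") if 0] or [0])
a=cv2.imread("pics/scene0.png");b=cv2.imread("pics/s7.png")
for im in(a,b):
    print(im.max(2)[236:250,371].tolist())
# hypothetic move of the near corner in scene per 3 mm
cm=env.camera_model("scene");M=np.array([.5621,.0597,.012]);P=M+.09*np.array([.99,-.141,0])
print(proj(cm,P),proj(cm,P+[0,0,.01]),proj(cm,P+[0,0,.013]))
cv2.imwrite("pics/cmp.png",np.hstack([cv2.resize(x[215:255,345:385],(400,400),interpolation=0) for x in(a,b)]))
E
```

```text
0.022 0.18271305070305197 tip beyond 0.04977673941696405
0.025 0.17865265398404073 tip beyond 0.048801923943177505
0.028 0.17459225726502953 tip beyond 0.04782710846939095
[15, 20, 23, 20, 19, 13, 13, 47, 81, 95, 109, 176, 174, 172]
[11, 13, 16, 20, 22, 18, 37, 89, 102, 109, 163, 182, 181, 179]
(np.float64(369.7608432934402), np.float64(243.82088412743127)) (np.float64(370.03875380574664), np.float64(241.3848282027886)) (np.float64(370.12274016569046), np.float64(240.648636296868))
```

View pics/cmp.png

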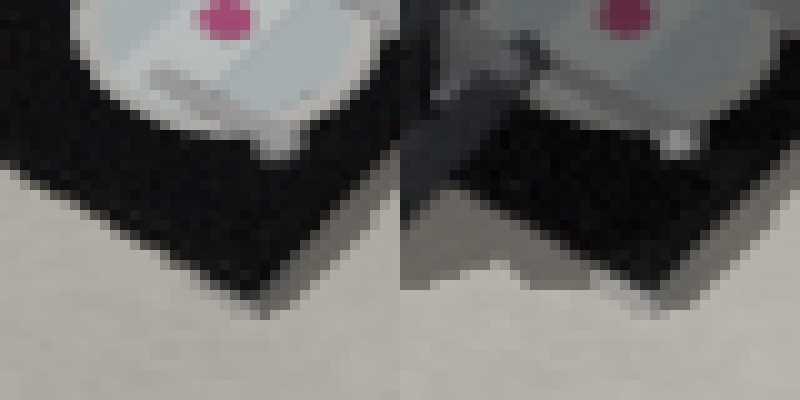

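```bash
python3 -m jog '[[-0.8,0,0,0,0],[-0.8,0,0,0,0],[-0.8,0,0,0,0]]' 60
python3 - <<'E'
from rig import env
print(env.close_job())
E
```

```text
time_s: 9.3
position: [0.5584, 0.0219, 0.0287]
tool_rot: [[0.001, 0.141, 0.99], [-0.003, 0.99, -0.141], [-1.0, -0.003, 0.001]]
ft_force: [-1.9, -13.1, 4.3]
grip_width: 0.0295
the job is handed in; nothing more can be done
None
```

I gripped the tapered wedge by its upright grip, slid it flat along the bench and pushed its thin end under the middle of the plate's free edge. I handed the job in at 9.3 s, still gripping it; no verdict was reported.

**Choice of wedge:** I picked it by foot height next to the grip. It measured about 24 mm (stated 20), against about 6 mm for the flat shim (stated 8).

**Last checks:**
- **Position:** the tip is about 49 mm beyond the edge. At the previous look it was within about 1 mm of the middle, and the wedge is straight to within about 0.2°.
- **Lift:** about 2.5–3 mm. This comes from the apparent width of the plate's edge in the wrist picture. The plate corner also moved up about 0.7 pixel in the scene view, which is what 3 mm should give.
- **Forces:** the wrist reads a steady push of about 13 N, and the grip opening is 29.5 mm at a 60 N setting. The tool tilt is 0.003 rad and its height did not change during the push.
- **Clear of the plate:** in the pictures the fingers stay short of the plate. The dish and the other items looked undisturbed, though I did not measure their positions again.

**Disagreement:** the top camera and the first wrist view differed by about 3 mm on where the edge was. I used the closer wrist views, where the plate's width came out at 179 mm against a true 180 mm.

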